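# Weigh a reagent jar on a two-pan trip balance with the spring dial

## Robot

A 7-joint arm with a two-finger parallel gripper is mounted at the origin on the work surface. World frame = base frame: x ahead of the robot, y to its left, z up, the work surface at z = 0. Lengths are in m, angles in rad, forces in N, time in s.
With the tool pointing down it reaches from about 0.4 to 0.85 m from the base axis. Payload 4.5 kg.
Tool frame: the origin (TCP) lies at the very end of the fingers, on their centre line; the grasp point (between the pads) lies 19 mm behind it; z points along the fingers, y is the line along which they close (so a half turn about z gives the same grasp; the last joint's range is limited). The gripper opens to 88 mm and grips with 3 to 60 N. Pads are 18 mm wide; open, the fingers measure 123 mm over their backs; the gripper's body (75 mm by 187 mm) begins 45 mm behind the grasp point.
Start: joints at [1.255, 0.689, -0.195, 1.565, 0.157, 0.902, -0.215], TCP at [0.214, -0.587, 0.239] pointing down, gripper open.
Joint ranges: [-3.01, 3.01], [-0.46, 2.08], [-1.47, 1.51], [0.13, 2.56], [-1, 4.14], [0.04, 2.09], [-2.66, 2.66]. Speed limits (rad/s): [2.57, 2.57, 3.14, 3.14, 3.14, 3.14, 3.14].

## Interface

Orientations are given as a unit quaternion [x, y, z, w].
In Python, from plant import r gives the robot as it stands. The module is installed in compiled form; this text tells all that it offers.
- The arm moves only by the shell command python3 -m pendant 'ROWS' [FORCE]. ROWS is JSON, one flat list of numbers, 7 for each row, row after row: the opening, from 0 (shut) to 1 (fully open), then the shift along the tool's x, y, z scaled (see below), then the turn, a rotation vector about the tool's x, y, z scaled (see below). A call has 1 to 12 rows; each row is the pose to reach, as a shift and turn from the pose commanded when the call began, along the tool's axes at that moment; what a row does not reach only later rows make up. The controller multiplies each number of a shift by 0.15 m and each number of a turn by pi/2 rad. A row lasts 1/10 s, in which the tool goes at most 50 mm and 8.59 degrees, less where a joint would pass 70% of its speed; a pose out of reach is approached as far as the arm can. A call with a number of a shift or a turn outside -1 to 1 is refused whole. A call with a gripper value outside its range is refused whole. The fingers move at their own pace and stop on an object; FORCE is the grip in N (left out, the last holds). Time passes only in rows, so rows that repeat a pose let the fingers close. It gives the time, the measured TCP pose, the force, the opening and the grip force at its end, in the units of the state.
- r.get_state(): the state, without advancing time (a new reading comes with each control period).
- r.snapshot(name): name is "side" or "top"; returns a dict with "img" (480x640x3 uint8, red, green, blue), "mtx" (3x3 intrinsics, pixels), "cam_to_world" (4x4, takes a point from camera to world coordinates). Camera axes: x right, y up, looking along -z (the intrinsics and any distortion apply to the point x, -y, -z); pixel columns grow to the right and rows downward; lengths in m; the calibration is good to about 2 mm. A picture is of the moment at which its call begins. There is no depth.
- r.finish_job(): hands the job in; it is judged then, once.
The state is a dict: "clock": time; "q": joint angles; "qd": joint speeds; "joint_torque": joint torques, N m; "tool_pos": TCP position; "eef_rot": TCP orientation; "contact_force": force on the tool from outside, world axes, zero at the start; "moment": the same for the moment, N m; "opening": opening from 0.0 (shut) to 1.0 (fully open); "finger_force": force on a finger pad.
Only numpy, scipy, OpenCV 4.12 (cv2) and the standard library are available. Lean on these libraries where they do the work, as an engineer would, in place of code of your own. Each camera call takes 0.05 s, during which the arm holds its last target. There are 200 camera calls.

## Task

Weigh the jar on the two-pan balance: grip the black dial knob, turn it until the red pointer floats inside the green zero zone of the scale, and keep it there for five seconds, checking the swing of the beam with the dial, without letting the beam bang against its stops. Then let go of the dial and leave the beam nearly still with the pointer in the green zone, the jar on its pan and the brass weight on the other. Work with the dial only: do not touch beam, pointer, pans, jar or weight, and leave the other things where they stand.

Things in the scene. Friction and masses are not known exactly. Their poses are not given: they have to be found in the camera images.
- balance: fixed blue casting, 360 mm long (its y), 130 mm deep (x), top 48 mm above the table; its dial housing, 130 mm wide, equally high, reaches 210 mm from the origin to -x (robot side). Origin: at table height under the beam's pivot; pivot axis along x, 105 mm up. A scale arc, 123 to 153 mm above the pivot, stands 34 mm behind it (+x): white, its green middle the zero zone, 0.06 rad to either side.
- beam (a joint): beam angle, rad: 0 resting on its jar-side stop (jar, left, +y of the balance, low; pointer leaning left; the start), 0.2 level with the pointer at zero, 0.4 on the other stop. Between the stops, nominally: I*acc = T*(dial - dial0) - K*(beam - 0.2) - c*speed; I 0.014 kg m2 (loads included), T 0.04, K 0.021 N m/rad, c 0.003 N m s/rad, all within 15 %. Swing period 5 s, dying out in about 10 s.
- dial (a joint): angle of the dial knob in rad, 0 to 1.4, growing clockwise seen from above; starts at 0. It winds a soft spring that pushes the right (weight) side of the beam down, nominally T = 0.04 N m per rad. The dial angle that balances the jar (dial0) is unknown, between 0.3 and 1.3. The knob stays where it is left (friction about 0.13 N m).
- dial_grip (a point): point on the knob's upright axis at grip height, 81 mm above the table, 155 mm from the balance's origin to its -x. Black knob: bar 50 mm long, 14 mm thick, 34 mm high (top 95 mm above the table) on a 60 mm round skirt (top 61 mm up). Site x along the bar, y across, z up; turns with the dial (at dial 0.7 the bar lies along the balance's x). Nothing taller stands within 80 mm.
- beam_bar: the aluminium beam, 252 mm long (along its y) with the red pointer that rises 195 mm from the pivot to a red flag above the scale; carries the two pans. Origin: on the pivot. Beam with pointer about 0.35 kg.
- pointer_tip (a point): top of the red pointer flag, 195 mm from the pivot; over the zero_mark when the beam is level.
- zero_mark (a point): middle of the green zone's upper rim on the scale, 260 mm above the table.
- pan_left_floor (a point): centre of the left steel pan's floor (jar pan); pan 124 mm across with an 8 mm rim, centre 115 mm left (+y) of the pivot, floor 149 mm above the table when level; the linkage keeps the pans level. Each pan 0.13 kg.
- pan_right_floor (a point): centre of the right pan's floor (weight pan), 115 mm right (-y) of the pivot.
- jar: white reagent jar with blue cap, 66 mm diameter, 105 mm high, about 0.324 kg (unknown within 5 %), loose on the left pan; origin at the centre of its underside.
- weight: brass 300 g weight, 40 mm diameter, 56 mm high, loose on the right pan; origin at the centre of its underside.
- amber_bottle: bystander: amber glass bottle with black cap, 60 mm diameter, 130 mm high; origin at the centre of its underside.
- beaker: bystander: empty clear beaker, 72 mm across, 90 mm high; origin at the centre of its underside.
- spare_weight: bystander: smaller brass weight, 36 mm diameter, 50 mm high, on the table; origin at the centre of its underside.
Mind the look-alikes: they are no part of the job. Of the things that look like the jar, the largest one is meant.

How it is judged:
By the outcome, as a careful person would: the job done as asked, in the order asked, and still so for the second after the job is handed in, with the robot touching nothing.
It also fails if it takes over 51 s, if anything falls off the work surface, if the arm or the gripper's body presses on something with over 40 N, if the wrist force passes 120 N, or if a joint passes its speed limit or range.

## Working session

There is one attempt and no reset: what is moved stays moved. The work goes in short steps, Python scripts to look and compute and a shell command to move; the robot and the scene stay as the last step left them, time stands still between calls to the robot, and variables do not carry over. Pictures are saved under pics/ and viewed, at most 10 in all, crops included, and the job is handed in when it is done.

```bash
mkdir -p pics; python3 - <<'E'
from plant import r
import cv2,numpy as np
for n in("top","side"):
    s=r.snapshot(n); cv2.imwrite(f"pics/{n}0.png",s["img"][:,:,::-1]); np.savez(f"{n}0.npz",**s)
    print(n,s["mtx"].tolist(),s["cam_to_world"].round(4).tolist(),[k for k in s])
st=r.get_state();print(st)
E
```

```text
top [[479.42730380611664, 0.0, 331.4867277505601], [0.0, 479.42730380611664, 241.040615311536], [0.0, 0.0, 1.0]] [[0.0247, 0.9936, -0.1104, 0.3951], [-0.9997, 0.0256, 0.0065, 0.0304], [0.0093, 0.1102, 0.9939, 1.4637], [0.0, 0.0, 0.0, 1.0]] ['img', 'mtx', 'cam_to_world']
side [[575.9553545667483, 0.0, 305.30816117363247], [0.0, 575.9553545667483, 239.70653404045683], [0.0, 0.0, 1.0]] [[-0.9937, 0.08, -0.0787, 0.4038], [-0.1121, -0.7459, 0.6566, 1.0717], [-0.0062, 0.6612, 0.7502, 1.3802], [0.0, 0.0, 0.0, 1.0]] ['img', 'mtx', 'cam_to_world']
{'clock': 0.1, 'q': array([ 1.25482565,  0.68985561, -0.19451855,  1.56623249,  0.15729563,
        0.90249726, -0.21509579]), 'qd': array([ 0.00112418, -0.00032742,  0.00141976, -0.0040979 , -0.00168457,
        0.00250647, -0.0009622 ]), 'joint_torque': array([-3.50061346e-03, -5.28508902e+01, -1.27155058e+00, -1.53839314e+01,
       -5.26247942e-02,  2.03162119e-03,  2.98265775e-05]), 'tool_pos': array([ 0.21394368, -0.58664553,  0.23801997]), 'eef_rot': array([ 9.84739594e-01,  1.74032440e-01, -1.97553033e-04, -7.76687593e-04]), 'contact_force': array([-0.45488474, -0.70233043, -0.81210681]), 'moment': array([ 0.02616965, -0.00952847,  0.01099013]), 'finger_force': 0.0, 'opening': 0.9985597057052658}
```

View pics/top0.png

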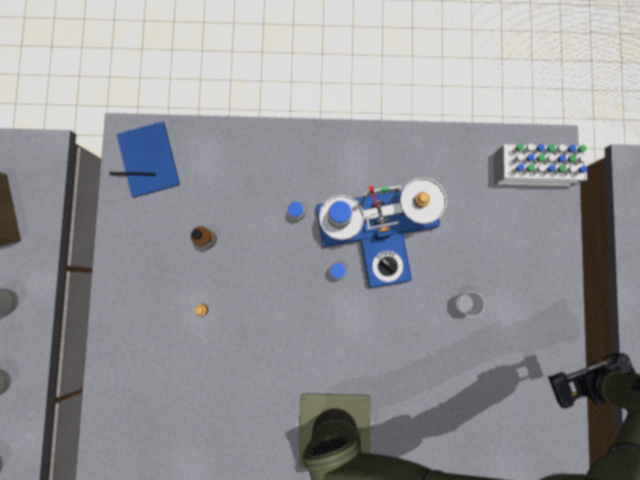

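View pics/side0.png

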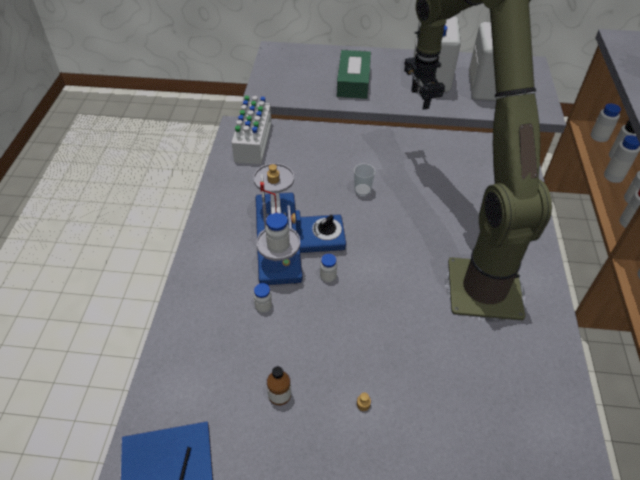

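The top view shows the balance around (382,220), with the knob at about (388,266). The side view has the knob at about (326,226). I'll zoom in on both.

```bash
cat > h.py <<'E'
import numpy as np,cv2
def ray(s,u,v):
    K=s["mtx"];T=s["cam_to_world"]
    d=T[:3,:3]@np.array([(u-K[0,2])/K[0,0],-(v-K[1,2])/K[1,1],-1]);return T[:3,3],d
def onz(s,u,v,z):
    o,d=ray(s,u,v);return o+d*(z-o[2])/d[2]
def proj(s,p):
    T=s["cam_to_world"];c=T[:3,:3].T@(np.asarray(p)-T[:3,3]);K=s["mtx"]
    return K[0,0]*c[0]/-c[2]+K[0,2],K[1,1]*-c[1]/-c[2]+K[1,2]
E
python3 - <<'E'
import cv2,numpy as np
a=cv2.imread("pics/top0.png")[165:295,305:455];b=cv2.imread("pics/side0.png")[150:290,225:375]
a=cv2.resize(a,(400,347),interpolation=3);b=cv2.resize(b,(372,347),interpolation=3)
cv2.imwrite("pics/c0.png",np.hstack([a,b]))
from h import *
s=dict(np.load("top0.npz"));im=s["img"]
hsv=cv2.cvtColor(im,cv2.COLOR_RGB2HSV)
m=cv2.inRange(hsv,(100,120,60),(125,255,255));m[:,:312]=0;m[:180]=0;m[295:]=0;m[:,450:]=0
# housing: rows>240
n,l,st,c=cv2.connectedComponentsWithStats(m);print(st[1:][st[1:,4]>20].tolist())
d=cv2.inRange(im,(0,0,0),(60,60,60));d[:245]=0;d[290:]=0;d[:,365:][:,:0]=0;d[:,:365]=0;d[:,412:]=0
ys,xs=np.nonzero(d);print(len(xs),xs.mean(),ys.mean(),xs.min(),xs.max(),ys.min(),ys.max())
print(onz(s,xs.mean(),ys.mean(),.061),onz(s,xs.mean(),ys.mean(),.095))
for p in cv2.findContours(m,0,1)[0]:
  if cv2.contourArea(p)>300:
    q=cv2.approxPolyDP(p,2.5,True)[:,0]
    for u,v in q: print(u,v,onz(s,u,v,.048).round(3))
E
```

```text
[[376, 192, 19, 13, 146], [393, 192, 8, 11, 42], [363, 196, 10, 13, 99], [357, 198, 6, 6, 22], [329, 202, 22, 21, 343], [317, 205, 4, 9, 24], [320, 214, 119, 73, 2161], [370, 219, 6, 6, 26], [330, 264, 15, 14, 167]]
173 387.5838150289017 266.65895953757223 379 395 258 273
[ 0.47968291 -0.1448454   0.061     ] [ 0.47763211 -0.14059648  0.095     ]
438 221 [ 0.621 -0.296  0.048]
420 225 [ 0.607 -0.242  0.048]
403 214 [ 0.639 -0.191  0.048]
389 216 [ 0.632 -0.149  0.048]
388 221 [ 0.617 -0.146  0.048]
397 219 [ 0.624 -0.173  0.048]
400 222 [ 0.615 -0.182  0.048]
389 226 [ 0.602 -0.149  0.048]
387 232 [ 0.584 -0.144  0.048]
367 230 [ 0.588 -0.084  0.048]
365 222 [ 0.612 -0.077  0.048]
356 236 [ 0.569 -0.051  0.048]
344 241 [ 0.553 -0.016  0.048]
331 239 [0.558 0.023 0.048]
320 229 [0.588 0.056 0.048]
323 245 [0.54  0.046 0.048]
361 241 [ 0.555 -0.066  0.048]
368 283 [ 0.431 -0.089  0.048]
376 286 [ 0.423 -0.113  0.048]
410 278 [ 0.449 -0.213  0.048]
402 233 [ 0.582 -0.188  0.048]
434 227 [ 0.602 -0.284  0.048]
336 202 [0.67  0.011 0.048]
329 213 [0.637 0.031 0.048]
332 219 [0.619 0.021 0.048]
341 222 [ 0.61  -0.006  0.048]
350 211 [ 0.644 -0.032  0.048]
345 203 [ 0.668 -0.016  0.048]
```

View pics/c0.png

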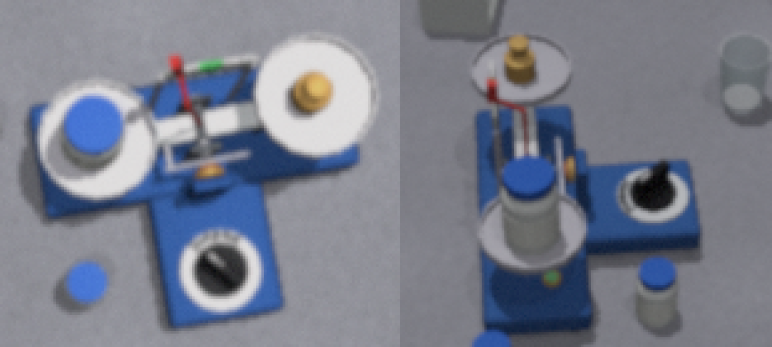

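The crop shows the black knob bar at about (388,266) in the top view, lying upper-left to lower-right. The red flag is at (371,189), left of the green zone at (384,190). Next I'll locate the dial from its white ring and take the yaw from the housing edges.

```bash
python3 - <<'E'
from h import *
R=[]
for n,box in(("top",(248,286,368,408)),("side",(212,244,306,346))):
    s=dict(np.load(n+"0.npz"));im=s["img"].astype(int)
    b=cv2.inRange(cv2.cvtColor(s["img"],cv2.COLOR_RGB2HSV),(100,120,50),(125,255,255))
    y0,y1,x0,x1=box
    sub=cv2.bitwise_not(b)[y0:y1,x0:x1]      # non-blue inside the housing = white ring + knob
    if n=="side": # ring only: white
        sub=cv2.inRange(s["img"],(130,130,130),(255,255,255))[y0:y1,x0:x1]
    k,l,st,c=cv2.connectedComponentsWithStats(sub)
    cy=267-y0 if n=="top" else 229-y0; cx=388-x0 if n=="top" else 327-x0
    i=l[cy,cx] if n=="top" else 1+np.argmax(st[1:,4])
    p=cv2.convexHull(cv2.findContours((l==i).astype('uint8'),0,1)[0][0])
    e=cv2.fitEllipse(p);u,v=e[0][0]+x0,e[0][1]+y0
    print(n,u,v,e[1],e[2],onz(s,u,v,.05).round(4),st[i])
    if n=="top":
        # straight edges of the housing, fitted at z=.048
        m=b.copy()
        L=np.array([[xx[0],y] for y in range(246,280) for xx in [np.nonzero(m[y,355:420])[0]+355]],float)
        Rr=np.array([[xx[-1],y] for y in range(246,275) for xx in [np.nonzero(m[y,355:420])[0]+355]],float)
        F=np.array([[x,np.nonzero(m[255:300,x])[0][-1]+255] for x in range(373,406)],float)
        for q in(L,Rr,F):
            w=np.array([onz(s,a,c_,.048)[:2] for a,c_ in q]);f=cv2.fitLine(w.astype('f4'),cv2.DIST_HUBER,0,.01,.01).ravel();print(f, np.arctan2(f[1],f[0]))
    hsv=cv2.cvtColor(s["img"],cv2.COLOR_RGB2HSV)
    red=cv2.inRange(hsv,(0,150,80),(6,255,255))|cv2.inRange(hsv,(174,150,80),(180,255,255));g=cv2.inRange(hsv,(45,110,60),(75,255,255))
    for nm,mm in(("red",red),("green",g)):
        k,l,st,c=cv2.connectedComponentsWithStats(mm);print(nm,[(st[i].tolist(),c[i].round(1).tolist()) for i in range(1,k) if st[i,4]>5])
E
```

```text
top 387.20556831359863 266.05477142333984 (32.22752380371094, 32.6088752746582) 144.9047088623047 [ 0.4821 -0.1451  0.05  ] [  3   2  33  33 836]
[ 0.98112756  0.19336155  0.4911215  -0.07840427] 0.19458722
[ 0.9809362   0.19432992  0.49459904 -0.20384072] 0.1955743
[ 0.18800299 -0.98216844  0.43021247 -0.14476965] -1.3816679
red [([370, 187, 3, 7, 14], [371.0, 189.6]), ([374, 202, 2, 4, 7], [374.4, 203.7])]
green [([517, 145, 6, 5, 22], [519.4, 146.8]), ([548, 145, 6, 6, 24], [551.0, 147.6]), ([580, 147, 5, 4, 17], [581.9, 148.4]), ([538, 155, 6, 5, 22], [540.8, 157.4]), ([569, 156, 7, 5, 26], [572.0, 158.3]), ([528, 165, 6, 5, 21], [530.5, 167.5]), ([559, 166, 6, 5, 24], [561.6, 168.3]), ([381, 188, 6, 3, 13], [383.7, 189.4])]
side 328.2280616760254 229.18965911865234 (19.661922454833984, 25.584945678710938) 77.8135757446289 [ 0.477  -0.1438  0.05  ] [ 10   8  25  19 147]
red [([261, 183, 3, 8, 15], [261.6, 186.3])]
green [([245, 97, 3, 3, 7], [246.1, 97.7]), ([252, 102, 3, 3, 8], [253.1, 102.9]), ([259, 107, 3, 3, 9], [260.0, 108.0]), ([241, 111, 3, 3, 9], [242.0, 112.0]), ([247, 116, 4, 4, 11], [248.8, 117.8]), ([254, 122, 4, 4, 13], [255.8, 123.4]), ([236, 126, 4, 5, 15], [237.4, 127.9])]
```

```bash
python3 -m pendant '[1,0.9,-0.72,0,0,0,0, 1,0.9,-0.72,0,0,0,0, 1,0.9,-0.72,0,0,0,0, 1,0.9,-0.72,0,0,0,0]' 40 && python3 -m pendant '[1,0.9,-0.72,0.2,0,0,0, 1,0.9,-0.72,0.2,0,0,0, 1,0.9,-0.72,0.2,0,0,0, 1,0.9,-0.72,0.2,0,0,0]' && python3 -m pendant '[1,0.88,-0.72,0.2,0,0,-0.3457, 1,0.88,-0.72,0.2,0,0,-0.3457, 1,0.88,-0.72,0.2,0,0,-0.3457, 1,0.88,-0.72,0.2,0,0,-0.3457, 1,0.88,-0.72,0.2,0,0,-0.3457, 1,0.88,-0.72,0.2,0,0,-0.3457, 1,0.88,-0.72,0.2,0,0,-0.3457]'
cat > st.py <<'E'
from plant import r
from scipy.spatial.transform import Rotation as R
import numpy as np
s=r.get_state();M=R.from_quat(s["eef_rot"]).as_matrix()
print("t",s["clock"],"p",s["tool_pos"].round(4),"yang",round(np.arctan2(M[1,1],M[0,1]),4),"xang",round(np.arctan2(M[1,0],M[0,0]),4),"tilt",M[:,2].round(3),"q7",s["q"][6].round(2),"q",s["q"].round(2),"F",s["contact_force"].round(1),"m",s["moment"].round(2),"op",round(s["opening"],3),round(s["finger_force"],1))
E
python3 st.py; python3 - <<'E'
from plant import r; from h import *
s=r.snapshot("top");cv2.imwrite("pics/t1.png",s["img"][140:310,260:480,::-1].repeat(3,0).repeat(3,1))
E
```

```text
clock: 0.5
tool_pos: [0.3068, -0.4345, 0.2385]
eef_rot: [0.984, 0.177, 0.001, -0.002]
contact_force: [0.7, 0.6, 0.7]
opening: 1.0
finger_force: 0.0
clock: 0.9
tool_pos: [0.3958, -0.2871, 0.2081]
eef_rot: [0.984, 0.177, 0.0, -0.001]
contact_force: [0.3, -0.2, 0.7]
opening: 0.999
finger_force: 0.0
clock: 1.6
tool_pos: [0.4798, -0.1468, 0.1787]
eef_rot: [0.903, 0.43, -0.001, 0.0]
contact_force: [-0.3, 0.6, 0.5]
opening: 1.0
finger_force: 0.0
t 1.6 p [ 0.4798 -0.1468  0.1787] yang -0.6816 xang 0.8892 tilt [-0.001 -0.001 -1.   ] q7 -0.77 q [ 0.36  0.63 -0.25  1.99  0.28  0.55 -0.77] F [-0.3  0.6  0.5] m [-0.03  0.    0.04] op 1.0 0.0
```

View pics/t1.png

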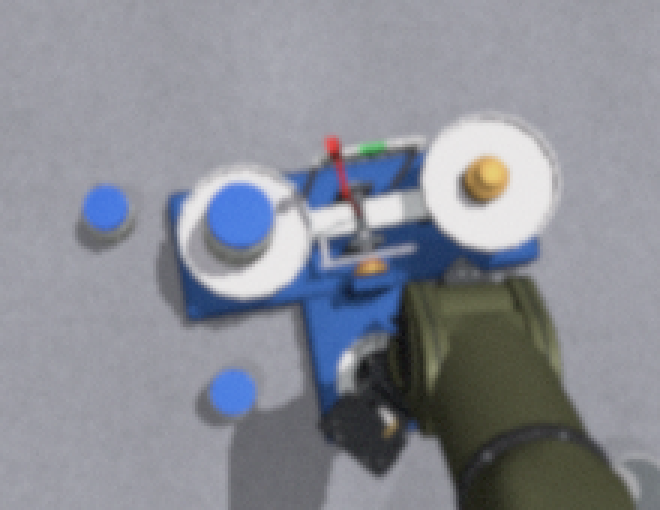

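The pointer stays visible, with the flag at about (371,189) in full-image pixels. The wrist block is near the right pan, so I'll check its height in the side view before descending.

```bash
python3 - <<'E'
from plant import r; from h import *
s=r.snapshot("side");cv2.imwrite("pics/s1.png",s["img"][50:290,200:440,::-1].repeat(2,0).repeat(2,1));np.savez("side1.npz",**s)
for p in [(.655,-.227,.23),(.594,-.24,.172),(.4798,-.1468,.1787),(.48,-.147,.4)]: print(p,proj(s,p))
E
```

```text
(0.655, -0.227, 0.23) (np.float64(273.1390357873313), np.float64(163.95009582244555))
(0.594, -0.24, 0.172) (np.float64(294.16294768232524), np.float64(176.7935881913811))
(0.4798, -0.1468, 0.1787) (np.float64(328.415332184706), np.float64(199.06156072196197))
(0.48, -0.147, 0.4) (np.float64(330.3255878536353), np.float64(139.95181902257963))
```

View pics/s1.png

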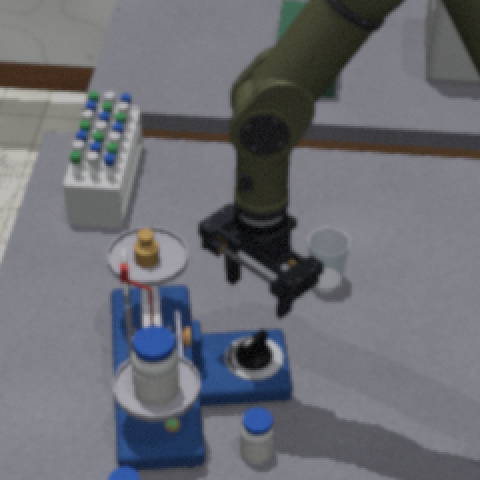

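```bash
python3 -m pendant '[1,0.02,-0.006,0.25,0,0,0, 1,0.02,-0.006,0.5,0,0,0, 1,0.02,-0.006,0.65,0,0,0, 1,0.02,-0.006,0.74,0,0,0, 1,0.02,-0.006,0.74,0,0,0, 1,0.02,-0.006,0.74,0,0,0]' 40 >/dev/null; python3 st.py; python3 -m pendant '[0,0,0,0,0,0,0, 0,0,0,0,0,0,0, 0,0,0,0,0,0,0, 0,0,0,0,0,0,0, 0,0,0,0,0,0,0]' 40; python3 st.py
```

```text
t 2.3 p [ 0.4819 -0.1429  0.068 ] yang -0.6794 xang 0.8914 tilt [-0.    -0.001 -1.   ] q7 -0.85 q [ 0.28  0.83 -0.13  2.06  0.37  0.28 -0.85] F [0.2 0.6 0.8] m [-0.04 -0.04 -0.05] op 1.0 0.0
clock: 2.8
tool_pos: [0.4822, -0.1421, 0.068]
eef_rot: [0.902, 0.432, 0.0, 0.0]
contact_force: [0.1, -0.1, 0.3]
opening: 0.566
finger_force: 0.0
t 2.8 p [ 0.4822 -0.1421  0.068 ] yang -0.6779 xang 0.8929 tilt [ 0. -0. -1.] q7 -0.85 q [ 0.28  0.83 -0.13  2.06  0.37  0.28 -0.85] F [ 0.1 -0.1  0.3] m [ 0.01 -0.07  0.01] op 0.566 0.0
```

```bash
python3 -m pendant '[0,0,0,0,0,0,0, 0,0,0,0,0,0,0, 0,0,0,0,0,0,0, 0,0,0,0,0,0,0, 0,0,0,0,0,0,0, 0,0,0,0,0,0,0]' 40 >/dev/null; python3 st.py
cat > look.py <<'E'
# beam angle from the red flag against the green zone in the top view: flag swings about y of the balance
from plant import r; from h import *
import sys
s=r.snapshot("top");hsv=cv2.cvtColor(s["img"],cv2.COLOR_RGB2HSV);st=r.get_state()
x0,y0=362,180
sub=s["img"][y0:y0+18,x0:x0+48].astype(float);R,G,B=sub[...,0],sub[...,1],sub[...,2]
yy,xx=np.mgrid[y0:y0+18,x0:x0+48]
# flag only: rows near the upper end
w=np.clip(R-np.maximum(G,B)-50,0,None); top=yy<194; w=w*top
g=np.clip(G-np.maximum(R,B)-25,0,None)
u=(w*xx).sum()/w.sum();v=(w*yy).sum()/w.sum()
# cast onto the plane of swing (balance x ~ 0.0): flag top ~0.19 m from the pivot
psi=.193;O=np.array([.634,-.114,.105]);n=np.array([np.cos(psi),np.sin(psi),0]);L=np.array([-np.sin(psi),np.cos(psi),0])
best=None
# intersect the ray with the flag circle (r=.185 about the pivot), x offset as in the start picture
o,d=ray(s,u,v)
f=lambda th,rr=.185:proj(s,O+rr*(np.sin(th)*L+np.cos(th)*np.array([0,0,1])))[0]
ths=np.linspace(-.3,.3,601);us=np.array([f(t) for t in ths]);th=np.interp(-u,-us,ths)
from scipy.spatial.transform import Rotation as Ro
M=Ro.from_quat(st["eef_rot"]).as_matrix();ya=np.arctan2(M[1,1],M[0,1])
print("t %.2f flag %.2f %.2f green %.2f lean %.3f beam~%.3f  dial~%.3f mz %.2f"%(st["clock"],u,v,(g*xx).sum()/max(g.sum(),1),th,.2-th,-.678-ya,st["moment"][2]))
E
python3 look.py
```

```text
t 3.4 p [ 0.4837 -0.1434  0.0678] yang -0.6788 xang 0.892 tilt [ 0.003 -0.001 -1.   ] q7 -0.85 q [ 0.28  0.83 -0.13  2.06  0.37  0.28 -0.85] F [ 4.7 -4.  -3.8] m [-0.81 -0.75  0.09] op 0.156 40.0
t 3.45 flag 370.46 188.36 green 383.52 lean 0.233 beam~-0.033  dial~0.001 mz 0.08
```

```bash
sed -i 's/\.2-th/.233-th/; s/^print/print/' look.py; echo 'sys.exit(1 if .233-th>.012 else 0)' >> look.py
python3 -m pendant '[0,0,0,0,0,0,0.06, 0,0,0,0,0,0,0.12, 0,0,0,0,0,0,0.12]' >/dev/null; python3 st.py; python3 look.py && python3 look.py
```

```text
t 3.75 p [ 0.4838 -0.1434  0.0678] yang -0.8698 xang 0.701 tilt [ 0.003 -0.002 -1.   ] q7 -0.96 q [ 0.26  0.83 -0.1   2.06  0.28  0.27 -0.96] F [ 3.3 -3.8 -4. ] m [-0.82 -0.7  -0.09] op 0.155 40.0
t 3.80 flag 370.47 188.35 green 383.53 lean 0.233 beam~0.000  dial~0.190 mz -0.15
t 3.85 flag 370.48 188.39 green 383.51 lean 0.232 beam~0.001  dial~0.190 mz -0.14
```

```bash
set -e
python3 -m pendant '[0,0,0,0,0,0,0.0064, 0,0,0,0,0,0,0.0128, 0,0,0,0,0,0,0.0192, 0,0,0,0,0,0,0.0256]' >/dev/null; python3 look.py
python3 -m pendant '[0,0,0,0,0,0,0.0064, 0,0,0,0,0,0,0.0128, 0,0,0,0,0,0,0.0192, 0,0,0,0,0,0,0.0256]' >/dev/null; python3 look.py
python3 -m pendant '[0,0,0,0,0,0,0.0064, 0,0,0,0,0,0,0.0128, 0,0,0,0,0,0,0.0192, 0,0,0,0,0,0,0.0256]' >/dev/null; python3 look.py
python3 -m pendant '[0,0,0,0,0,0,0.0064, 0,0,0,0,0,0,0.0128, 0,0,0,0,0,0,0.0192, 0,0,0,0,0,0,0.0256]' >/dev/null; python3 look.py
python3 -m pendant '[0,0,0,0,0,0,0.0064, 0,0,0,0,0,0,0.0128, 0,0,0,0,0,0,0.0192, 0,0,0,0,0,0,0.0256]' >/dev/null; python3 look.py
python3 -m pendant '[0,0,0,0,0,0,0.0064, 0,0,0,0,0,0,0.0128, 0,0,0,0,0,0,0.0192, 0,0,0,0,0,0,0.0256]' >/dev/null; python3 look.py
python3 -m pendant '[0,0,0,0,0,0,0.0064, 0,0,0,0,0,0,0.0128, 0,0,0,0,0,0,0.0192, 0,0,0,0,0,0,0.0256]' >/dev/null; python3 look.py
python3 -m pendant '[0,0,0,0,0,0,0.0064, 0,0,0,0,0,0,0.0128, 0,0,0,0,0,0,0.0192, 0,0,0,0,0,0,0.0256]' >/dev/null; python3 look.py
```

```text
t 4.30 flag 370.46 188.36 green 383.50 lean 0.233 beam~0.000  dial~0.230 mz 0.16
t 4.75 flag 370.47 188.38 green 383.49 lean 0.232 beam~0.001  dial~0.270 mz 0.15
t 5.20 flag 370.47 188.37 green 383.51 lean 0.232 beam~0.001  dial~0.311 mz 0.16
t 5.65 flag 370.47 188.36 green 383.52 lean 0.233 beam~0.000  dial~0.351 mz 0.13
t 6.10 flag 370.47 188.37 green 383.52 lean 0.232 beam~0.001  dial~0.391 mz 0.18
t 6.55 flag 370.47 188.37 green 383.51 lean 0.232 beam~0.001  dial~0.431 mz 0.18
t 7.00 flag 370.48 188.36 green 383.49 lean 0.232 beam~0.001  dial~0.471 mz 0.18
t 7.45 flag 370.47 188.36 green 383.52 lean 0.233 beam~0.000  dial~0.512 mz 0.13
```

```bash
sed -i 's/>\.012/>.005/' look.py; set -e
python3 -m pendant '[0,0,0,0,0,0,0.0064, 0,0,0,0,0,0,0.0128, 0,0,0,0,0,0,0.0192, 0,0,0,0,0,0,0.0256]' >/dev/null; python3 look.py
python3 -m pendant '[0,0,0,0,0,0,0.0064, 0,0,0,0,0,0,0.0128, 0,0,0,0,0,0,0.0192, 0,0,0,0,0,0,0.0256]' >/dev/null; python3 look.py
python3 -m pendant '[0,0,0,0,0,0,0.0064, 0,0,0,0,0,0,0.0128, 0,0,0,0,0,0,0.0192, 0,0,0,0,0,0,0.0256]' >/dev/null; python3 look.py
python3 -m pendant '[0,0,0,0,0,0,0.0064, 0,0,0,0,0,0,0.0128, 0,0,0,0,0,0,0.0192, 0,0,0,0,0,0,0.0256]' >/dev/null; python3 look.py
python3 -m pendant '[0,0,0,0,0,0,0.0064, 0,0,0,0,0,0,0.0128, 0,0,0,0,0,0,0.0192, 0,0,0,0,0,0,0.0256]' >/dev/null; python3 look.py
python3 -m pendant '[0,0,0,0,0,0,0.0064, 0,0,0,0,0,0,0.0128, 0,0,0,0,0,0,0.0192, 0,0,0,0,0,0,0.0256]' >/dev/null; python3 look.py
python3 -m pendant '[0,0,0,0,0,0,0.0064, 0,0,0,0,0,0,0.0128, 0,0,0,0,0,0,0.0192, 0,0,0,0,0,0,0.0256]' >/dev/null; python3 look.py
python3 -m pendant '[0,0,0,0,0,0,0.0064, 0,0,0,0,0,0,0.0128, 0,0,0,0,0,0,0.0192, 0,0,0,0,0,0,0.0256]' >/dev/null; python3 look.py
python3 -m pendant '[0,0,0,0,0,0,0.0064, 0,0,0,0,0,0,0.0128, 0,0,0,0,0,0,0.0192, 0,0,0,0,0,0,0.0256]' >/dev/null; python3 look.py
python3 -m pendant '[0,0,0,0,0,0,0.0064, 0,0,0,0,0,0,0.0128, 0,0,0,0,0,0,0.0192, 0,0,0,0,0,0,0.0256]' >/dev/null; python3 look.py
python3 -m pendant '[0,0,0,0,0,0,0.0064, 0,0,0,0,0,0,0.0128, 0,0,0,0,0,0,0.0192, 0,0,0,0,0,0,0.0256]' >/dev/null; python3 look.py
python3 -m pendant '[0,0,0,0,0,0,0.0064, 0,0,0,0,0,0,0.0128, 0,0,0,0,0,0,0.0192, 0,0,0,0,0,0,0.0256]' >/dev/null; python3 look.py
```

```text
t 7.90 flag 370.46 188.37 green 383.51 lean 0.233 beam~0.000  dial~0.552 mz 0.09
t 8.35 flag 370.47 188.37 green 383.51 lean 0.233 beam~0.000  dial~0.592 mz 0.11
t 8.80 flag 370.46 188.35 green 383.53 lean 0.233 beam~0.000  dial~0.632 mz 0.19
t 9.25 flag 370.51 188.44 green 383.48 lean 0.232 beam~0.001  dial~0.672 mz 0.15
t 9.70 flag 371.38 188.28 green 383.48 lean 0.220 beam~0.013  dial~0.713 mz 0.18
```

```bash
sed -i 's/^sys.exit.*//' look.py
python3 -m pendant '[0,0,0,0,0,0,0,0,0,0,0,0,0,0,0,0,0,0,0,0,0]' >/dev/null; python3 look.py
python3 -m pendant '[0,0,0,0,0,0,0,0,0,0,0,0,0,0,0,0,0,0,0,0,0]' >/dev/null; python3 look.py
python3 -m pendant '[0,0,0,0,0,0,0,0,0,0,0,0,0,0,0,0,0,0,0,0,0]' >/dev/null; python3 look.py
python3 -m pendant '[0,0,0,0,0,0,0,0,0,0,0,0,0,0,0,0,0,0,0,0,0]' >/dev/null; python3 look.py
```

```text
t 10.05 flag 373.30 187.82 green 383.52 lean 0.194 beam~0.039  dial~0.712 mz 0.17
t 10.40 flag 375.97 187.27 green 383.44 lean 0.157 beam~0.076  dial~0.712 mz 0.15
t 10.75 flag 378.88 186.80 green 384.55 lean 0.117 beam~0.116  dial~0.712 mz 0.13
t 11.10 flag 381.25 186.59 green 385.54 lean 0.085 beam~0.148  dial~0.712 mz 0.13
```

```bash

python3 -m pendant '[0,0,0,0,0,0,0,0,0,0,0,0,0,0]' >/dev/null; python3 look.py
python3 -m pendant '[0,0,0,0,0,0,0]' >/dev/null; python3 look.py
```

```text
t 11.35 flag 382.34 186.22 green 386.18 lean 0.070 beam~0.163  dial~0.712 mz 0.16
t 11.50 flag 382.70 186.37 green 386.40 lean 0.065 beam~0.168  dial~0.712 mz 0.15
```

```bash

python3 -m pendant '[0,0,0,0,0,0,0.03,0,0,0,0,0,0,0.03,0,0,0,0,0,0,0.03]' >/dev/null; python3 look.py
python3 -m pendant '[0,0,0,0,0,0,0,0,0,0,0,0,0,0,0,0,0,0,0,0,0]' >/dev/null; python3 look.py
python3 -m pendant '[0,0,0,0,0,0,0,0,0,0,0,0,0,0,0,0,0,0,0,0,0]' >/dev/null; python3 look.py
python3 -m pendant '[0,0,0,0,0,0,0,0,0,0,0,0,0,0,0,0,0,0,0,0,0]' >/dev/null; python3 look.py
python3 - <<'E'
from plant import r; from h import *
s=r.snapshot("top");cv2.imwrite("pics/t2.png",s["img"][165:225,340:430,::-1].repeat(6,0).repeat(6,1))
E
```

```text
t 11.85 flag 383.12 186.19 green 386.43 lean 0.060 beam~0.173  dial~0.760 mz 0.09
t 12.20 flag 383.42 186.09 green 386.16 lean 0.056 beam~0.177  dial~0.759 mz 0.02
t 12.55 flag 383.84 186.17 green 385.49 lean 0.050 beam~0.183  dial~0.759 mz 0.04
t 12.90 flag 384.15 186.28 green 382.37 lean 0.046 beam~0.187  dial~0.759 mz 0.02
```

View pics/t2.png

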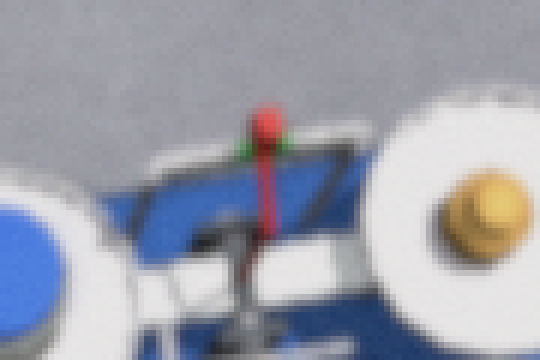

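The red flag sits over the green zone, at about (384,186) with the zero near column 385. The pointer is almost still inside the zone, so I'll hold and watch it.

```bash

for i in 1 2 3 4; do python3 -m pendant '[0,0,0,0,0,0,0,0,0,0,0,0,0,0,0,0,0,0,0,0,0,0,0,0,0,0,0,0]' >/dev/null; python3 look.py; done
```

```text
t 13.40 flag 384.45 185.94 green 381.95 lean 0.042 beam~0.191  dial~0.760 mz 0.05
t 13.85 flag 384.46 185.94 green 381.94 lean 0.041 beam~0.192  dial~0.759 mz 0.09
t 14.30 flag 384.18 186.22 green 382.13 lean 0.045 beam~0.188  dial~0.759 mz 0.10
t 14.75 flag 383.83 186.17 green 385.62 lean 0.050 beam~0.183  dial~0.759 mz 0.07
```

```bash

for i in 1 2 3; do python3 -m pendant '[0,0,0,0,0,0,0,0,0,0,0,0,0,0,0,0,0,0,0,0,0,0,0,0,0,0,0,0,0,0,0,0,0,0,0,0,0,0,0,0,0,0,0,0,0,0,0,0,0,0,0,0,0,0,0,0]' >/dev/null; python3 look.py; done
python3 -m pendant '[0,0,0,0,0,0,0,0,0,0,0,0,0,0,0,0,0,0,0,0,0,0,0,0,0,0,0,0]' >/dev/null; python3 look.py
python3 -m pendant '[0,0,0,0,0,0,0.005,0,0,0,0,0,0,0.005,0,0,0,0,0,0,0.005,0,0,0,0,0,0,0.005]' >/dev/null; python3 look.py
```

```text
t 15.60 flag 383.26 186.11 green 386.08 lean 0.058 beam~0.175  dial~0.759 mz 0.04
t 16.45 flag 383.26 186.15 green 386.13 lean 0.058 beam~0.175  dial~0.760 mz 0.06
t 17.30 flag 383.76 186.12 green 385.53 lean 0.051 beam~0.182  dial~0.760 mz 0.04
t 17.75 flag 383.97 186.39 green 384.72 lean 0.048 beam~0.185  dial~0.759 mz 0.04
t 18.20 flag 384.17 186.22 green 382.25 lean 0.045 beam~0.188  dial~0.767 mz 0.18
```

```bash

for i in 1 2 3; do python3 -m pendant '[0,0,0,0,0,0,0,0,0,0,0,0,0,0,0,0,0,0,0,0,0,0,0,0,0,0,0,0,0,0,0,0,0,0,0,0,0,0,0,0,0,0,0,0,0,0,0,0,0,0,0,0,0,0,0,0]' >/dev/null; python3 look.py; done; python3 st.py
```

```text
t 19.05 flag 384.46 185.93 green 381.94 lean 0.041 beam~0.192  dial~0.767 mz 0.16
t 19.90 flag 384.43 185.96 green 381.75 lean 0.042 beam~0.191  dial~0.767 mz 0.15
t 20.75 flag 384.16 186.30 green 382.53 lean 0.045 beam~0.188  dial~0.767 mz 0.13
t 20.75 p [ 0.4839 -0.1437  0.0678] yang -1.4449 xang 0.1259 tilt [ 0.004 -0.002 -1.   ] q7 -1.27 q [ 0.2   0.83 -0.01  2.06  0.02  0.25 -1.27] F [ 3.7 -6.  -3.7] m [-0.87 -0.68  0.13] op 0.159 40.0
```

```bash

python3 -m pendant '[0.6,0,0,0,0,0,0,0.6,0,0,0,0,0,0,0.6,0,0,0,0,0,0,0.6,0,0,0,0,0,0,0.6,0,0,0,0,0,0,0.6,0,0,0,0,0,0,0.6,0,0,0,0,0,0]' >/dev/null; python3 look.py; python3 st.py
python3 -m pendant '[0.6,0,0,-0.1,0,0,0,0.6,0,0,-0.3,0,0,0,0.6,0,0,-0.5,0,0,0,0.6,0,0,-0.6,0,0,0,0.6,0,0,-0.6,0,0,0]' >/dev/null; python3 look.py
for i in 1 2 3; do python3 -m pendant '[0.6,0,0,0,0,0,0,0.6,0,0,0,0,0,0,0.6,0,0,0,0,0,0,0.6,0,0,0,0,0,0,0.6,0,0,0,0,0,0,0.6,0,0,0,0,0,0,0.6,0,0,0,0,0,0,0.6,0,0,0,0,0,0]' >/dev/null; python3 look.py; done
python3 st.py
```

```text
t 21.50 flag 383.97 186.39 green 384.98 lean 0.048 beam~0.185  dial~0.766 mz 0.00
t 21.5 p [ 0.482  -0.1421  0.0677] yang -1.4442 xang 0.1266 tilt [-0. -0. -1.] q7 -1.27 q [ 0.2   0.83 -0.01  2.06  0.02  0.25 -1.27] F [-0.7  0.4 -0.1] m [-0.02  0.01  0.  ] op 0.601 0.0
t 22.05 flag 383.96 186.36 green 385.02 lean 0.048 beam~0.185  dial~0.766 mz 0.00
t 22.90 flag 384.11 186.34 green 382.39 lean 0.046 beam~0.187  dial~0.766 mz -0.03
t 23.75 flag 384.31 186.07 green 382.09 lean 0.043 beam~0.190  dial~0.766 mz 0.02
t 24.60 flag 384.34 186.05 green 382.13 lean 0.043 beam~0.190  dial~0.766 mz -0.01
t 24.6 p [ 0.482  -0.1421  0.1577] yang -1.4442 xang 0.1266 tilt [ 0. -0. -1.] q7 -1.26 q [ 0.2   0.66 -0.01  2.02  0.01  0.47 -1.26] F [-0.4 -0.3 -0.1] m [ 0.03 -0.02 -0.01] op 0.597 0.0
```

The gripper is clear of the knob, the beam is nearly still at about 0.19, and the pointer is in the green zone. I'm handing the job in.

```bash
python3 -c "
from plant import r
print(r.finish_job())"
```

```text
the job is handed in; nothing more can be done
None
```

The jar balances at a dial angle of about 0.77 rad; by the camera readings the pointer stayed in the green zone from about 11.3 s until hand-in at 24.6 s, including after I let go of the dial, and the beam was nearly still.

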